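Lay the bit case down on its stand

TASK

The red bit case stands on end on the low case stand. Without pinching or lifting it, use the fingertips to tip it over away from the stand's stop, easing it down gently (no free fall) until it lies flat on its back on the stand with the lid up, then push its far end until its foot is snug and square against the stop. Leave the bottle, the jar and the stamp where they are.

Things in the scene. Friction and masses are not known exactly. Their poses are not given: they have to be found in the camera images.
- bit_case: Red closed flat case, 92 (x) x 150 (y) x 30 (z) mm, about 0.26 kg, loose. Origin: centre of its back, the big face opposite the lid; it spans x -47 to 45, y -75 to 75, z 0 to 30. z points out of the lid, y from foot end to head end, black latch at -x. At the start it stands on its foot end, y up, lid 3 to 12 mm from the stop, back facing along the stand's +y. It does not open.
- case_foot (a point): Point on the bit case: middle of the edge between its back and its foot end (y = -75, z = 0 of the case). The case tips about this edge; it stays on the rubber of the stand.
- case_head (a point): Point on the bit case: middle of the edge between its back and its head end (y = +75, z = 0 of the case), 150 mm from case_foot.
- stand: Fixed aluminium stand, rubber top 28 mm above the bench, 130 (x) x 150 (y) mm, on short feet. Origin: on the bench below the middle of the stop's face. y points away from the stop, the way the case is to be laid; x runs along the stop. Stop: bar 110 mm long, at y -16 to 0, 18 mm above the rubber. The stand ends at y 125 mm: the lying case's head end overhangs.
- dropper_bottle: Amber dropper bottle with black cap, 33 mm across, 102 mm high, upright, loose; origin at the centre of its foot. Leave alone.
- swab_jar: Clear jar with yellow lid, 56 mm across, 70 mm high, loose; origin at the centre of its foot. Leave alone.
- stamp: Red and black hand stamp, 38 mm across, 69 mm high, upright, loose; origin at the centre of its foot. Leave alone.

How it is judged:
By the outcome, as a careful person would: the job done as asked, in the order asked, and still so for the second after the job is handed in, with the robot touching nothing.
It also fails if it takes over 61 s, if anything falls off the work surface, if the arm or the gripper's body presses on something with over 40 N, if the wrist force passes 120 N, or if a joint passes its speed limit or range.

ROBOT

A 7-joint arm with a two-finger parallel gripper is mounted at the origin on a cart in front of the work surface, level with it; the furniture and walls round the work are solid. World frame = base frame: x ahead of the robot, y to its left, z up, the work surface at z = 0. Lengths are in m, angles in rad, forces in N, time in s.
With the tool pointing down it reaches from about 0.4 to 0.85 m from the base axis. Payload 10.4 kg.
Tool frame: the origin (TCP) lies between the finger pads; the fingertips stand 17 mm ahead of it and the grasp point (between the pads) lies 2 mm behind it; z points along the fingers, y is the line along which they close (so a half turn about z gives the same grasp; the last joint's range is limited). The gripper opens to 85 mm and grips with 20 to 120 N. Pads are 22 mm wide; open, the fingers measure 114 mm over their backs; the gripper's body (76 mm by 85 mm) begins 54 mm behind the grasp point. The pads swing forward as they close: fully open they stand 13 mm farther back than shut.
Start: joints at [1.152, 0.332, -0.065, 1.46, 0.022, 1.35, -0.088], TCP at [0.241, -0.577, 0.212] pointing down, gripper open.
Joint ranges: [-2.6, 2.6], [-0.5, 2.12], [-1.47, 1.34], [0.16, 2.42], [-1.27, 4.41], [0.06, 2.06], [-2.6, 2.6]. Speed limits (rad/s): [2.22, 2.22, 2.79, 2.79, 3.14, 3.14, 3.14].

INTERFACE

Orientations are given as a unit quaternion [x, y, z, w].
In Python, from workcell import readout, imaging, manip gives the robot as it stands. The module is installed in compiled form; this text tells all that it offers.
- The arm moves only by the shell command python3 -m crank 'ROWS' [OPENING] [FORCE]. ROWS is JSON, a list of rows, each a list of 4 numbers: the shift along the tool's x, y, z as a fraction of full scale, then the turn about the tool's z as a fraction of full scale. In form: [[x, y, z, yaw], ...]. A call has 1 to 5 rows; each row is the pose to reach, as a shift and turn from the pose commanded when the call began, along the tool's axes at that moment; what a row does not reach only later rows make up. Full scale, the value 1, is 400 mm for a shift and 60 degrees for a turn. A row lasts 1/12 s, in which the tool goes at most 41.7 mm and 7.16 degrees, less where a joint would pass 70% of its speed; a pose out of reach is approached as far as the arm can. A call with a number of a shift or a turn outside -1 to 1 is refused whole. A call with a gripper value outside its range is refused whole. OPENING is the gripper command: -1 is shut, 1 is fully open, values between are in proportion, set as the call begins (- or left out, the last holds). The fingers move at their own pace and stop on an object; FORCE is the grip in N (left out, the last holds). Time passes only in rows, so rows that repeat a pose let the fingers close. It gives the time, the measured TCP pose, the force, the opening and the grip force at its end, in the units of the state.
- readout.get_obs(): the state, without advancing time (a new reading comes with each control period).
- imaging.camera(name): name is "side" or "top" or "wrist"; returns a dict with "color" (480x640x3 uint8, red, green, blue), "fx", "fy", "cx", "cy" (pixels), "rvec" (rotation vector, rad) and "tvec" (3), from world to camera coordinates, as OpenCV has them. Camera axes: x right, y down, z forward; pixel columns grow to the right and rows downward; lengths in m; the calibration is good to about 2 mm. The wrist camera is an equidistant fisheye: a pixel r from the principal point sees the ray r / f radians off the axis. A picture is of the moment at which its call begins. There is no depth.
- manip.hand_in(): hands the job in; it is judged then, once.
The state is a dict: "clock": time; "joint_pos": joint angles; "joint_velocities": joint speeds; "tau": joint torques, N m; "position": TCP position; "ee_rot": TCP orientation; "ft_force": force on the tool from outside, world axes, zero at the start; "torque": the same for the moment, N m; "grip_width": opening from 0.0 (shut) to 1.0 (fully open); "grasp_force": force on a finger pad.
Only numpy, scipy, OpenCV 4.12 (cv2) and the standard library are available. Lean on these libraries where they do the work, as an engineer would, in place of code of your own. Each camera call takes 0.05 s, during which the arm holds its last target. There are 200 camera calls.

## Working session

There is one attempt and no reset: what is moved stays moved. The work goes in short steps, Python scripts to look and compute and a shell command to move; the robot and the scene stay as the last step left them, time stands still between calls to the robot, and variables do not carry over. Pictures are saved under pics/ and viewed, at most 10 in all, crops included, and the job is handed in when it is done.

```bash
mkdir -p pics
cat > h.py <<'E'
import numpy as np, cv2
from scipy.spatial.transform import Rotation as R
from workcell import readout, imaging, manip
def cam(n):
    c=imaging.camera(n); c['R']=cv2.Rodrigues(np.array(c['rvec'],float))[0]; c['t']=np.array(c['tvec'],float).ravel()
    c['C']=-c['R'].T@c['t']; return c
def save(c,f): cv2.imwrite('pics/'+f,c['color'][:,:,::-1])
def ray(c,u,v):
    d=np.array([(u-c['cx'])/c['fx'],(v-c['cy'])/c['fy'],1.]); return c['C'],c['R'].T@d
def onz(c,u,v,z):
    C,d=ray(c,u,v); return C+d*(z-C[2])/d[2]
def proj(c,p):
    q=c['R']@np.array(p)+c['t']; return np.array([c['fx']*q[0]/q[2]+c['cx'],c['fy']*q[1]/q[2]+c['cy']])
def tri(c1,p1,c2,p2):
    A,a=ray(c1,*p1);B,b=ray(c2,*p2)
    s=np.linalg.lstsq(np.c_[a,-b],B-A,rcond=None)[0]; P=A+a*s[0];Q=B+b*s[1]; return (P+Q)/2,np.linalg.norm(P-Q)
E
python3 - <<'E'
from h import *
import pickle
o=readout.get_obs();print({k:np.round(v,3) for k,v in o.items()}); print(R.from_quat(o['ee_rot']).as_matrix().round(3))
for n in('side','top'):
    c=cam(n);save(c,n+'0.png');pickle.dump(c,open(n+'0.pkl','wb'));print(n,c['C'].round(3),c['R'].round(2).tolist(),c['fx'])
E
```

```text
{'clock': np.float64(0.0), 'joint_pos': array([ 1.152,  0.333, -0.065,  1.461,  0.022,  1.35 , -0.088]), 'joint_velocities': array([ 0.003, -0.001, -0.001,  0.001, -0.001, -0.   , -0.   ]), 'tau': array([ 1.0000e-03, -6.2546e+01,  5.0000e-02, -3.9161e+01,  1.6000e-02,
        1.0000e-02, -0.0000e+00]), 'position': array([ 0.241, -0.576,  0.211]), 'ee_rot': array([ 0.98 ,  0.197, -0.   , -0.001]), 'ft_force': array([-0.417, -0.142,  0.162]), 'torque': array([-0.008,  0.031, -0.044]), 'grasp_force': np.float64(0.0), 'grip_width': np.float64(1.001)}
[[ 0.923  0.386 -0.001]
 [ 0.386 -0.923  0.001]
 [-0.    -0.001 -1.   ]]
side [ 0.576 -1.298  0.702] [[1.0, -0.03, -0.0], [-0.02, -0.4, -0.92], [0.03, 0.92, -0.4]] 623.1298814047517
top [0.318 0.005 1.832] [[0.0, -1.0, 0.0], [-0.99, -0.0, -0.16], [0.16, -0.0, -0.99]] 592.7441658424659
```

View pics/side0.png

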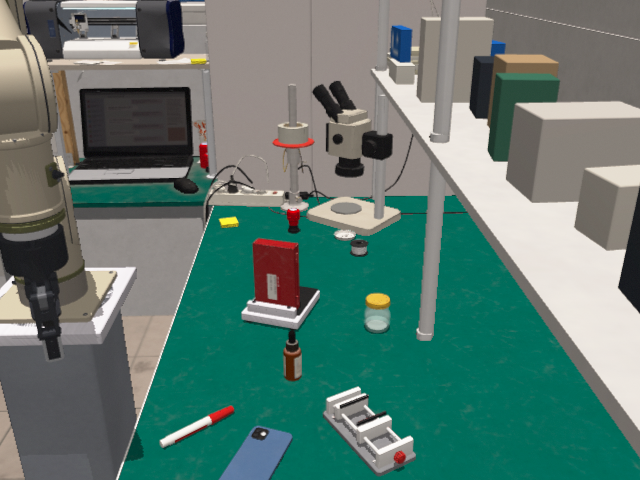

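View pics/top0.png

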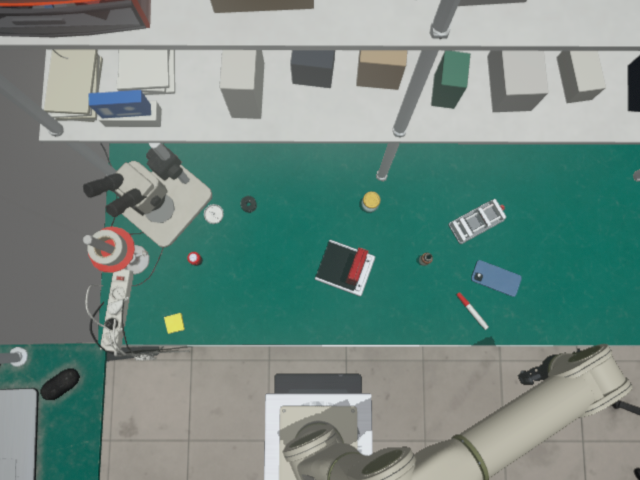

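Side view: the red case stands at about (277,275) on the stand, with the stop towards the camera; bottle at (292,360), jar at (377,313), stamp at (293,218). Top view: stand at about (345,267), with its +y pointing left in the image (world +y) and slightly turned.

Run:
```python
from h import *
import pickle
t=pickle.load(open('top0.pkl','rb'));s=pickle.load(open('side0.pkl','rb'))
def mask(c,f,roi):
    im=c['color'].astype(int);r,g,b=im[...,0],im[...,1],im[...,2]
    m=f(r,g,b).astype(np.uint8);k=np.zeros_like(m);x0,y0,x1,y1=roi;k[y0:y1,x0:x1]=1;return m*k
def big(m):
    return max(cv2.findContours(m,0,2)[0],key=cv2.contourArea)
ng=mask(t,lambda r,g,b:~((g>r+25)&(g>b)),(300,225,390,310))
c=big(ng);rect=cv2.minAreaRect(c);print('stand rect',rect)
for p in cv2.boxPoints(rect):print(p.round(1),onz(t,*p,0.028).round(4))
q=cv2.approxPolyDP(cv2.convexHull(c),3,True)[:,0];print(q.tolist())
red=mask(t,lambda r,g,b:(r>90)&(r>2*g)&(r>2*b),(300,225,390,310))
c=big(red);print('red top',cv2.approxPolyDP(cv2.convexHull(c),1.5,True)[:,0].tolist())
red=mask(s,lambda r,g,b:(r>60)&(r>2*g)&(r>2*b),(235,225,330,330))
c=big(red);print('red side',cv2.approxPolyDP(cv2.convexHull(c),1.5,True)[:,0].tolist())
for n,cc,(x0,y0,x1,y1) in(('t',t,(300,225,390,310)),('s',s,(230,225,330,335))):
    a=cc['color'][y0:y1,x0:x1,::-1];a=cv2.resize(a,None,fx=5,fy=5,interpolation=cv2.INTER_CUBIC);cv2.imwrite('pics/z'+n+'.png',a)
a=cv2.imread('pics/zt.png');b=cv2.imread('pics/zs.png');h=max(a.shape[0],b.shape[0])
o=np.zeros((h,a.shape[1]+b.shape[1],3),np.uint8);o[:a.shape[0],:a.shape[1]]=a;o[:b.shape[0],a.shape[1]:]=b
o=cv2.resize(o,None,fx=.8,fy=.8);print(o.shape);cv2.imwrite('pics/z0.png',o)
```

```text
stand rect ((345.4246520996094, 266.0342712402344), (49.27432632446289, 46.11421203613281), 20.556045532226562)
[314.3 279. ] [0.4915 0.0131 0.028 ]
[330.5 235.8] [ 0.6252 -0.0365  0.028 ]
[376.6 253.1] [ 0.5716 -0.1783  0.028 ]
[360.4 296.3] [ 0.439  -0.1273  0.028 ]
[[329, 240], [363, 248], [374, 256], [360, 295], [315, 279]]
red top [[366, 251], [356, 280], [349, 278], [348, 275], [354, 258], [359, 249]]
red side [[257, 239], [297, 244], [299, 305], [297, 308], [255, 299], [253, 243]]
(440, 760, 3)
```

View pics/z0.png

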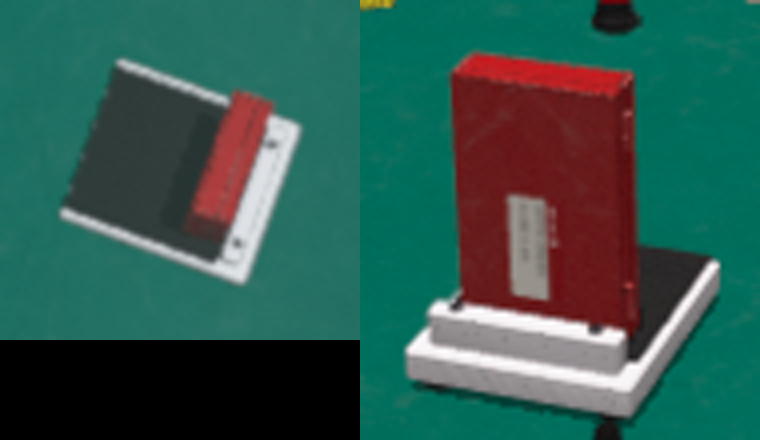

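The crop shows the stand's corners (crop/4 + offset) at about (330,240), (315.5,278), (361,296) and (375,256). The case stands just in front of the stop, with a narrow gap at its lid.

Run:
```python
from h import *
import pickle
t=pickle.load(open('top0.pkl','rb'));s=pickle.load(open('side0.pkl','rb'))
P=np.array([onz(t,*p,0.028)[:2] for p in((330,240),(315.5,278.2),(361.2,295.8),(375,256.2))])
print(P.round(4),'sides',[round(float(np.linalg.norm(P[i]-P[(i+1)%4])),4) for i in range(4)])
ys=(P[0]-P[3])+(P[1]-P[2]); a=np.arctan2(ys[1],ys[0])
xs_=(P[0]-P[1])+(P[3]-P[2]); b=np.arctan2(xs_[1],xs_[0])+np.pi/2
print('angles',np.degrees([a,b])); 
ey=np.array([np.cos(a),np.sin(a)]);ex=np.array([ey[1],-ey[0]])
O=P.mean(0)-0.05*ey
print('origin',O.round(4),'ex',ex.round(3),'ey',ey.round(3))
S=lambda p:np.r_[(np.array(p)[:2]-O)@ex,(np.array(p)[:2]-O)@ey]
print('top: head corners (far/lid.. order UL,UR,LR,LL)')
for p in((232,92),(273,101),(232,222),(190,213)):
    w=onz(t,p[0]/4+300,p[1]/4+225,0.178);print(w.round(4),S(w).round(4))
print('side')
for p in((455,72),(625,92),(632,72),(475,54)):
    w=onz(s,(p[0]-360)/4+230,p[1]/4+225,0.178);print(w.round(4),S(w).round(4))
print('bottle',onz(t,425,259,.1)[:2],'jar',onz(t,371,200,.07)[:2],'stamp',onz(t,194,258,.069)[:2])
# stand via side camera: corners at z=.028
for p in((412,350),(630,385),(718,265)):
    w=onz(s,(p[0]-360)/4+230,p[1]/4+225,0.028);print('sidestand',w.round(4),S(w).round(4))
np.savez('st.npz',O=O,ex=ex,ey=ey)
o=readout.get_obs();p=o['position'];M=R.from_quat(o['ee_rot']).as_matrix()
print('yaw deg',np.degrees(np.arctan2(M[1,0],M[0,0])),'want',np.degrees(np.arctan2(ex[1],ex[0])))
```

```text
[[ 0.6121 -0.0351]
 [ 0.4938  0.0093]
 [ 0.4405 -0.1297]
 [ 0.562  -0.1733]] sides [0.1263, 0.1489, 0.129, 0.1469]
angles [69.53214054 69.85009699]
origin [ 0.5096 -0.129 ] ex [ 0.937 -0.35 ] ey [0.35  0.937]
top: head corners (far/lid.. order UL,UR,LR,LL)
[ 0.5649 -0.1108  0.178 ] [0.0454 0.0364]
[ 0.5586 -0.1397  0.178 ] [0.0496 0.0072]
[ 0.473 -0.11   0.178] [-0.0409  0.005 ]
[ 0.4793 -0.0807  0.178 ] [-0.0453  0.0347]
side
[ 0.4777 -0.1027  0.178 ] [-0.0391  0.0136]
[ 0.5664 -0.1316  0.178 ] [0.0541 0.0175]
[ 0.5701 -0.1063  0.178 ] [0.0487 0.0425]
[ 0.4868 -0.0793  0.178 ] [-0.0387  0.0387]
bottle [ 0.54422163 -0.31338234] jar [ 0.72890628 -0.15922048] stamp [0.54979647 0.37362669]
sidestand [ 0.4498 -0.1305  0.028 ] [-0.0555 -0.0222]
sidestand [ 0.5665 -0.171   0.028 ] [ 0.068  -0.0194]
sidestand [ 0.6169 -0.0405  0.028 ] [0.0695 0.1204]
yaw deg 22.67835500261 want -20.46785945798579
```

```bash
python3 -m crank '[[0,0,-0.08,0],[0,0,-0.16,0],[0,0,-0.16,0]]' 1
python3 -m crank '[[0.08,-0.055,0,0],[0.16,-0.11,0,0],[0.24,-0.166,0,0],[0.32,-0.222,0,0],[0.4,-0.277,0,0]]'
python3 -m crank '[[0.08,-0.055,0,0],[0.16,-0.11,0,0],[0.24,-0.166,0,0],[0.32,-0.222,0,0],[0.4,-0.277,0,0]]'
python3 -m crank '[[0.08,-0.055,0,0.11],[0.16,-0.11,0,0.22],[0.24,-0.166,0,0.33],[0.327,-0.226,0,0.44],[0.327,-0.226,0,0.44]]'
python3 -m crank '[[0,0,0,0.1],[0,0,0,0.2],[0,0,0,0.28],[0,0,0,0.28]]'
cat > st.py <<'E'
from h import *
z=np.load('st.npz');O,ex,ey=z['O'],z['ex'],z['ey']
o=readout.get_obs();p=o['position'];M=R.from_quat(o['ee_rot']).as_matrix()
print('t',o['clock'].round(2),'stand xyz mm',(1000*np.r_[(p[:2]-O)@ex,(p[:2]-O)@ey,p[2]]).round(1),'yaw rel stand',round(float(np.degrees(np.arctan2(M[1,0],M[0,0])-np.arctan2(ex[1],ex[0]))),2),'F stand',np.r_[o['ft_force'][:2]@ex,o['ft_force'][:2]@ey,o['ft_force'][2]].round(2),'j7',o['joint_pos'][6].round(2),'w',o['grip_width'].round(2))
E
python3 st.py
```

```text
clock: 0.35
position: [0.2418, -0.5784, 0.2822]
ee_rot: [0.98, 0.197, 0.001, 0.004]
ft_force: [1.0, -1.0, 1.4]
grip_width: 0.999
grasp_force: 0.0
clock: 0.77
position: [0.3465, -0.411, 0.2756]
ee_rot: [0.98, 0.197, -0.0, 0.0]
ft_force: [1.1, -0.0, 0.3]
grip_width: 0.997
grasp_force: 0.0
clock: 1.18
position: [0.4514, -0.247, 0.2758]
ee_rot: [0.98, 0.197, -0.0, 0.0]
ft_force: [1.4, -0.6, -0.1]
grip_width: 1.001
grasp_force: 0.0
clock: 1.6
position: [0.5385, -0.1092, 0.2756]
ee_rot: [0.999, -0.033, 0.0, -0.001]
ft_force: [-0.7, -0.3, -0.2]
grip_width: 0.996
grasp_force: 0.0
clock: 1.93
position: [0.5365, -0.1149, 0.2755]
ee_rot: [0.984, -0.18, -0.0, 0.0]
ft_force: [-0.0, -0.2, 0.0]
grip_width: 1.004
grasp_force: 0.0Traceback (most recent call last):
  File "st.py", line 4, in <module>
    print('t',o['clock'].round(2),'stand xyz mm',(1000*np.r_[(p[:2]-O)@ex,(p[:2]-O)@ey,p[2]]).round(1),'yaw rel stand',round(float(np.degrees(np.arctan2(M[1,0],M[0,0])-np.arctan2(ex[1],ex[0]))),2),'F stand',np.r_[o['ft_force'][:2]@ex,o['ft_force'][:2]@ey,o['ft_force'][2]].round(2),'j7',o['joint_pos'][6].round(2),'w',o['grip_width'].round(2))
              ^^^^^^^^^^^^^^^^
AttributeError: 'float' object has no attribute 'round'
```

```bash
sed -i 's/^o=readout.get_obs();/o={k:np.array(v) for k,v in readout.get_obs().items()};/' st.py
python3 -m crank '[[0,0,0.06,0],[0,0,0.12,0],[0,0,0.18,0],[0,0,0.18,0]]' >/dev/null; python3 st.py
python3 - <<'E'
from h import *
a=cam('wrist');save(a,'w1.png')
s=cam('side');cv2.imwrite('pics/s1.png',cv2.resize(s['color'][180:340,200:360,::-1],None,fx=3,fy=3,interpolation=cv2.INTER_CUBIC))
w=cv2.resize(a['color'][:,:,::-1],(480,360));q=cv2.imread('pics/s1.png')[:,:,:];q=cv2.resize(q,(320,320))
o=np.zeros((360,800,3),np.uint8);o[:,:480]=w;o[:320,480:]=q;cv2.imwrite('pics/v1.png',o)
E
```

```text
t 2.27 stand xyz mm [ 18.   21.9 199.2] yaw rel stand 0.1 F stand [-0.9   0.12 -0.78] j7 -1.87 w 1.0
```

View pics/v1.png

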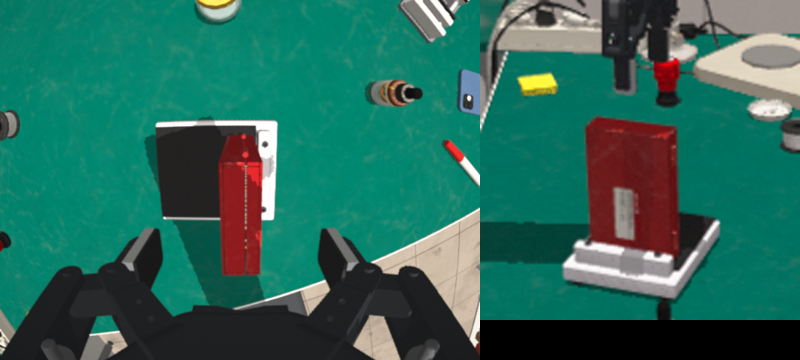

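The wrist view shows the pads at about columns 150 and 330 straddling the case's head at about 240, so it is centred between them. The side view has the tips still above the case. I narrow the opening to about 50 mm and descend.

```bash
python3 -m crank '[[0,0,0,0],[0,0,0,0],[0,0,0,0],[0,0,0,0],[0,0,0,0]]' 0.18 20 >/dev/null; python3 st.py
python3 -m crank '[[0,0,0.03,0],[0,0,0.06,0],[0,0,0.068,0],[0,0,0.068,0]]' >/dev/null; python3 st.py
python3 - <<'E'
from h import *
z=np.load('st.npz');O,ex,ey=z['O'],z['ex'],z['ey']
a=cam('wrist');s=cam('side')
q=cv2.resize(s['color'][190:330,220:340,::-1],None,fx=3,fy=3,interpolation=cv2.INTER_CUBIC)
o=np.zeros((420,800,3),np.uint8);o[:330,:440]=cv2.resize(a['color'][:,:,::-1],(440,330));o[:,440:]=q;cv2.imwrite('pics/v2.png',o)
E
```

```text
t 2.78 stand xyz mm [ 20.7  22.7 204.5] yaw rel stand -0.05 F stand [ 0.13  0.21 -0.22] j7 -1.87 w 0.59
t 3.12 stand xyz mm [ 19.4  22.3 174.7] yaw rel stand -0.05 F stand [-0.37  0.32 -0.8 ] j7 -1.88 w 0.59
```

View pics/v2.png

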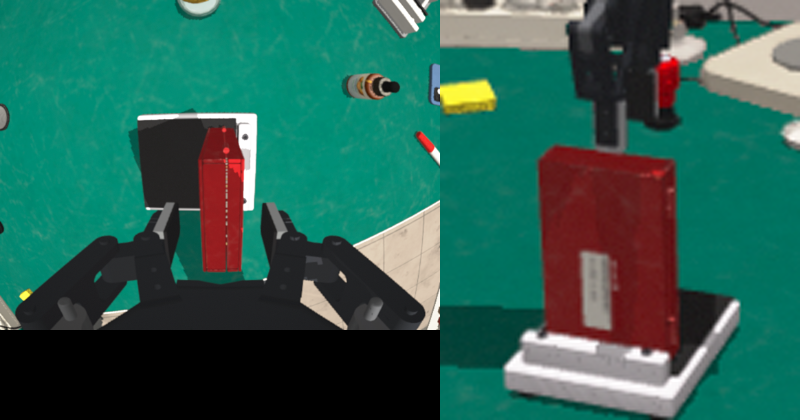

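Run:
```python
from h import *
import pickle
z=np.load('st.npz');O,ex,ey=z['O'],z['ex'],z['ey']
s=pickle.load(open('side0.pkl','rb'))
W=lambda x,y,zz:np.r_[O+x*ex+y*ey,zz]
cr=lambda p:(proj(s,p)-[220,190])*3+[440,0]
for y in(-.006,.05):
    for zz in(.157,.17,.183,.196):print(y,zz,cr(W(.0195,y,zz)).round(0))
for x,y in((-.044,.008),(.048,.008),(.048,.038)):print('case',x,y,cr(W(x,y,.178)).round(0))
```

```text
-0.006 0.157 [610. 209.]
-0.006 0.17 [609. 192.]
-0.006 0.183 [608. 174.]
-0.006 0.196 [608. 157.]
0.05 0.157 [640. 177.]
0.05 0.17 [639. 160.]
0.05 0.183 [639. 143.]
0.05 0.196 [638. 126.]
case -0.044 0.008 [532. 161.]
case 0.048 0.008 [655. 178.]
case 0.048 0.038 [671. 161.]
```

```bash
python3 - <<'E'
from h import *
z=np.load('st.npz');O,ex,ey=z['O'],z['ex'],z['ey']
S=lambda p:np.round(1000*np.r_[(p[:2]-O)@ex,(p[:2]-O)@ey,p[2]],1)
w=cam('wrist');s=cam('side');print('wrist C',S(w['C']),'axis',w['R'][2].round(2))
def wray(u,v):
    a=np.array([(u-w['cx'])/w['fx'],(v-w['cy'])/w['fy']]);r=np.linalg.norm(a);d=np.r_[np.sin(r)*a/r,np.cos(r)];return w['C'],w['R'].T@d
def tri2(pw,ps):
    A,a=wray(*pw);B,b=ray(s,*ps);k=np.linalg.lstsq(np.c_[a,-b],B-A,rcond=None)[0];return S((A+a*k[0]+B+b*k[1])/2),round(1000*np.linalg.norm(A+a*k[0]-B-b*k[1]),1)
k=640/440
print('tip inner',tri2((266*k,206*k),(276,240)))
print('case lid -x head',tri2((242*k,271*k),(253.7,243)))
print('case lid +x head',tri2((243*k,160*k),(296.3,248)))
for u,v,n in((242,271,'lid-'),(203,271,'back-'),(243,160,'lid+'),(203,160,'back+')):
    A,a=wray(u*k,v*k);print(n,S(A+a*(.178-A[2])/a[2]))
print('bench check stand z28',[S((lambda A,a:A+a*(.028-A[2])/a[2])(*wray(u*k,v*k))) for u,v in((138,117),(257,115),(143,210))])
im=w['color'];cv2.imwrite('pics/wfull.png',im[:,:,::-1])
E
python3 st.py
```

```text
wrist C [ 92.9  22.5 337.5] axis [-0.27  0.1  -0.96]
tip inner (array([ 23.5,  -6.1, 199.5]), np.float64(7.9))
case lid -x head (array([-35.9,   5.7, 182.1]), np.float64(0.9))
case lid +x head (array([ 54.7,   8.8, 182.6]), np.float64(5.6))
lid- [-39.9   5.1 178. ]
back- [-39.7  36.  178. ]
lid+ [ 50.7   7.6 178. ]
back+ [ 50.7  33.5 178. ]
bench check stand z28 [array([ 67.1, 124.9,  28. ]), array([ 67.7, -22.5,  28. ]), array([-60.2, 129.3,  28. ])]
t 3.32 stand xyz mm [ 20.6  22.7 177. ] yaw rel stand -0.05 F stand [0.32 0.3  0.97] j7 -1.88 w 0.59
```

```bash
python3 -m crank '[[0,0,0.03,0],[0,0,0.06,0],[0,0,0.088,0],[0,0,0.088,0],[0,0,0.088,0]]' >/dev/null; python3 st.py
python3 - <<'E'
from h import *
a=cam('wrist');s=cam('side')
q=cv2.resize(s['color'][190:330,220:340,::-1],None,fx=3,fy=3,interpolation=cv2.INTER_CUBIC)
o=np.zeros((420,800,3),np.uint8);o[:330,:440]=cv2.resize(a['color'][:,:,::-1],(440,330));o[:,440:]=q;cv2.imwrite('pics/v3.png',o)
E
```

```text
t 3.73 stand xyz mm [ 19.7  22.5 140.3] yaw rel stand -0.04 F stand [-0.59  0.5   1.11] j7 -1.89 w 0.59
```

View pics/v3.png

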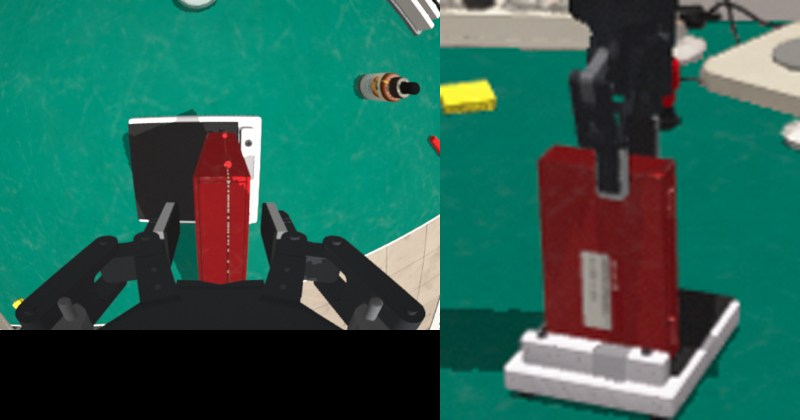

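The inner tip now overlaps the lid: it sits at (611,197) in the crop, z ≈ 0.166, with the case top at 0.178. So the tip is really about 26 mm above the reported TCP height, and I'll use that measured offset. Next I narrow the loose straddle and tip slowly.

```bash
python3 -m crank '[[0,0,0,0],[0,0,0,0],[0,0,0,0]]' -0.08 20 >/dev/null; python3 st.py
python3 -m crank '[[0,-0.006,0,0],[0,-0.012,0,0],[0,-0.018,0,0],[0,-0.024,0,0],[0,-0.024,0,0]]' >/dev/null; python3 st.py
python3 -m crank '[[0,-0.006,0.001,0],[0,-0.012,0.002,0],[0,-0.018,0.004,0],[0,-0.024,0.006,0],[0,-0.024,0.006,0]]' >/dev/null; python3 st.py
python3 - <<'E'
from h import *
s=cam('side');im=s['color'].astype(int);m=((im[...,0]>60)&(im[...,0]>2*im[...,1])&(im[...,0]>2*im[...,2])).astype(np.uint8);m[:,:235]=0;m[:,345:]=0;m[:195]=0;m[345:]=0
c=max(cv2.findContours(m,0,2)[0],key=cv2.contourArea);print(cv2.boundingRect(c),cv2.approxPolyDP(cv2.convexHull(c),2,True)[:,0].tolist())
E
```

```text
t 4.08 stand xyz mm [ 20.7  22.6 141.9] yaw rel stand -0.06 F stand [-0.67 -0.06  0.61] j7 -1.89 w 0.46
t 4.5 stand xyz mm [ 20.3  33.1 141.5] yaw rel stand 0.0 F stand [-0.82 -0.23 -0.05] j7 -1.91 w 0.46
t 4.92 stand xyz mm [ 20.3  42.5 138.9] yaw rel stand -0.02 F stand [-0.37  0.4   0.06] j7 -1.93 w 0.46
(255, 236, 46, 73) [[259, 237], [274, 236], [300, 241], [300, 287], [297, 308], [255, 299]]
```

```bash
cat > th.py <<'E'
from h import *
z=np.load('st.npz');O,ex,ey=z['O'],z['ex'],z['ey']
W=lambda x,y,zz:np.r_[O+x*ex+y*ey,zz]
s=cam('side');im=s['color'].astype(int);m=((im[...,0]>60)&(im[...,0]>2*im[...,1])&(im[...,0]>2*im[...,2])).astype(np.uint8);m[:,:235]=0;m[:,345:]=0;m[:195]=0;m[345:]=0
c=max(cv2.findContours(m,0,2)[0],key=cv2.contourArea)
h=cv2.convexHull(c)[:,0];print('red',cv2.boundingRect(c),cv2.approxPolyDP(h[:,None],2,True)[:,0].tolist())
# expected image of +x-side head corners for tilts, foot back edge at y=36
for t in range(0,91,15):
    a=np.radians(t);u=np.r_[np.sin(a),np.cos(a)];n=np.r_[-np.cos(a),np.sin(a)]
    q=[.036,.028]+.15*u;l=q+.03*n;print(t,[proj(s,W(x,*k)).round(0).tolist() for k in(q,l) for x in(-.04,.051)],end=' ')
print()
E
python3 -m crank '[[0,-0.006,0.002,0],[0,-0.012,0.004,0],[0,-0.018,0.007,0],[0,-0.024,0.009,0],[0,-0.03,0.012,0]]' >/dev/null; python3 st.py
python3 -m crank '[[0,-0.005,0.002,0],[0,-0.01,0.004,0],[0,-0.015,0.006,0],[0,-0.02,0.008,0],[0,-0.026,0.011,0]]' -0.02 >/dev/null; python3 st.py; python3 th.py
```

```text
t 5.38 stand xyz mm [ 20.5  54.2 134.3] yaw rel stand -0.05 F stand [ 0.29 -0.69 -0.89] j7 -1.95 w 0.46
t 5.8 stand xyz mm [ 20.5  64.4 129.9] yaw rel stand -0.06 F stand [0.65 0.75 0.12] j7 -1.98 w 0.49
red (256, 234, 50, 73) [[262, 234], [305, 239], [298, 306], [256, 299]]
0 [[258.0, 239.0], [298.0, 244.0], [252.0, 244.0], [293.0, 250.0]] 15 [[265.0, 234.0], [304.0, 240.0], [260.0, 236.0], [300.0, 241.0]] 30 [[272.0, 235.0], [310.0, 240.0], [267.0, 233.0], [306.0, 238.0]] 45 [[277.0, 239.0], [315.0, 244.0], [273.0, 234.0], [311.0, 239.0]] 60 [[281.0, 247.0], [318.0, 252.0], [279.0, 240.0], [316.0, 245.0]] 75 [[284.0, 259.0], [320.0, 264.0], [283.0, 249.0], [319.0, 254.0]] 90 [[285.0, 272.0], [321.0, 278.0], [285.0, 261.0], [321.0, 266.0]]
```

```bash
python3 -m crank '[[0,-0.005,0.002,0],[0,-0.01,0.004,0],[0,-0.015,0.006,0],[0,-0.021,0.009,0],[0,-0.027,0.012,0]]' 0.06 >/dev/null; python3 st.py
python3 -m crank '[[0,-0.005,0.002,0],[0,-0.01,0.005,0],[0,-0.016,0.008,0],[0,-0.022,0.011,0],[0,-0.028,0.014,0]]' 0.13 >/dev/null; python3 st.py
python3 -m crank '[[0,-0.004,0.003,0],[0,-0.008,0.006,0],[0,-0.012,0.01,0],[0,-0.016,0.015,0],[0,-0.02,0.02,0]]' 0.25 >/dev/null; python3 st.py; python3 th.py|head -1
```

```text
t 6.27 stand xyz mm [ 20.5  75.3 125.1] yaw rel stand -0.06 F stand [-0.02  1.61 -0.34] j7 -2.0 w 0.53
t 6.68 stand xyz mm [ 20.5  86.4 119.3] yaw rel stand -0.05 F stand [ 0.44  0.18 -0.78] j7 -2.02 w 0.56
t 7.1 stand xyz mm [ 20.6  94.6 111.5] yaw rel stand -0.05 F stand [0.1  1.38 1.05] j7 -2.04 w 0.62
red (256, 233, 55, 73) [[269, 233], [298, 235], [310, 239], [299, 305], [256, 298]]
```

```bash
python3 -m crank '[[0,-0.004,0.004,0],[0,-0.008,0.008,0],[0,-0.012,0.012,0],[0,-0.016,0.016,0],[0,-0.02,0.02,0]]' 0.35 >/dev/null; python3 st.py
python3 -m crank '[[0,-0.004,0.004,0],[0,-0.008,0.008,0],[0,-0.012,0.012,0],[0,-0.016,0.016,0],[0,-0.02,0.021,0]]' 0.46 >/dev/null; python3 st.py; python3 th.py|head -1
python3 - <<'E'
from h import *
a=cam('wrist');s=cam('side')
q=cv2.resize(s['color'][190:330,220:340,::-1],None,fx=3,fy=3,interpolation=cv2.INTER_CUBIC)
o=np.zeros((420,800,3),np.uint8);o[:330,:440]=cv2.resize(a['color'][:,:,::-1],(440,330));o[:,440:]=q;cv2.imwrite('pics/v4.png',o)
E
```

```text
t 7.57 stand xyz mm [ 20.7 102.9 103.6] yaw rel stand -0.03 F stand [0.1  2.9  3.31] j7 -2.06 w 0.68
t 7.98 stand xyz mm [ 20.6 110.6  95.1] yaw rel stand -0.05 F stand [0.38 2.99 1.3 ] j7 -2.08 w 0.73
red (257, 234, 57, 72) [[273, 234], [306, 237], [313, 242], [299, 305], [263, 300], [257, 295]]
```

View pics/v4.png

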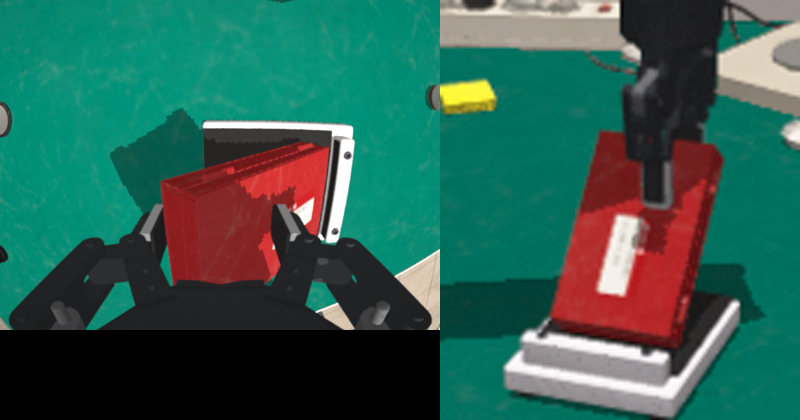

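The case leans at about 42° on the outer finger, its foot unmoved. The inner tip is close to the lid, so I widen the opening and then swing the inner finger clear to the side about the outer contact.

```bash
python3 -m crank '[[0,0.004,0,0],[0,0.008,0,0],[0,0.0125,0,0],[0,0.0125,0,0],[0,0.0125,0,0]]' 0.69 >/dev/null; python3 st.py; python3 th.py|head -1
python3 -m crank '[[0.0094,-0.0034,0,-0.1],[0.0188,-0.0077,0,-0.2],[0.0277,-0.013,0,-0.3],[0.0365,-0.019,0,-0.4],[0.045,-0.0258,0,-0.5]]' >/dev/null; python3 st.py; python3 th.py|head -1
```

```text
t 8.55 stand xyz mm [ 20.6 104.8  95.1] yaw rel stand -0.08 F stand [-0.24  1.27  1.02] j7 -2.07 w 0.84
red (257, 235, 57, 72) [[273, 235], [310, 239], [313, 243], [298, 306], [261, 300], [257, 296]]
t 9.02 stand xyz mm [ 38.4 115.   94.8] yaw rel stand 30.22 F stand [-1.47  0.75 -0.15] j7 -1.58 w 0.84
red (257, 235, 53, 72) [[274, 235], [303, 239], [309, 263], [298, 306], [261, 300], [257, 296]]
```

```bash
python3 -m crank '[[0.0108,-0.0028,0,-0.1],[0.021,-0.006,0,-0.2],[0.0313,-0.0103,0,-0.3],[0.0408,-0.0151,0,-0.4],[0.05,-0.0208,0,-0.5]]' >/dev/null; python3 -m crank '[[0,0,0,0],[0,0,0,0]]' >/dev/null; python3 st.py; python3 th.py|head -1
python3 - <<'E'
from h import *
t=cam('top');s=cam('side');a=t['color'][225:310,280:390,::-1]
q=cv2.resize(s['color'][190:330,220:340,::-1],None,fx=3,fy=3,interpolation=cv2.INTER_CUBIC)
o=np.zeros((420,800,3),np.uint8);a=cv2.resize(a,None,fx=4,fy=4,interpolation=cv2.INTER_CUBIC);o[:340,:440]=a;o[:,440:]=q;cv2.imwrite('pics/v5.png',o)
E
```

```text
t 9.65 stand xyz mm [ 51.5 132.4  94.8] yaw rel stand 59.67 F stand [-0.25  0.52 -0.1 ] j7 -1.13 w 0.84
red (257, 235, 59, 72) [[275, 235], [305, 238], [315, 244], [298, 306], [261, 300], [257, 296]]
```

View pics/v5.png

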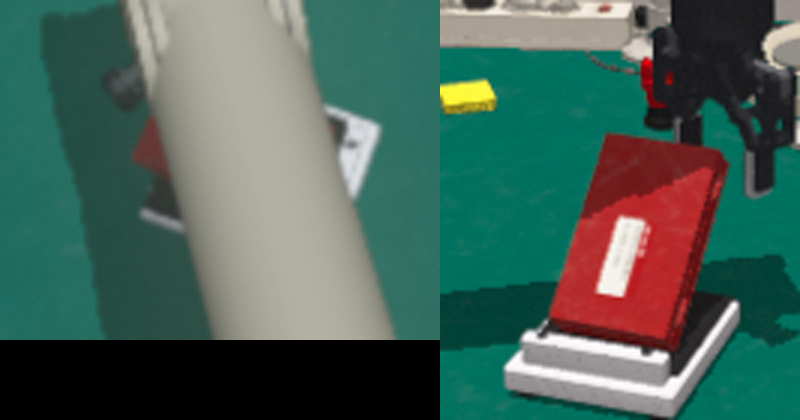

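The side view shows the case leaning at about 45° on the one finger behind its head (690,130), and the other finger clear to its right (760,190). Now I ease it down along the arc.

```bash
python3 -m crank '[[0.0043,-0.0025,0.0054,0],[0.0086,-0.005,0.0108,0],[0.013,-0.0075,0.0162,0],[0.0174,-0.01,0.0216,0],[0.0217,-0.0125,0.027,0]]' >/dev/null; python3 st.py
python3 -m crank '[[0.0035,-0.002,0.0052,0],[0.007,-0.004,0.0104,0],[0.0105,-0.006,0.0156,0],[0.014,-0.008,0.0208,0],[0.0173,-0.01,0.026,0]]' >/dev/null; python3 st.py; python3 th.py|head -1
python3 -m crank '[[0.003,-0.0018,0.0055,0],[0.006,-0.0036,0.011,0],[0.009,-0.0053,0.0165,0],[0.012,-0.007,0.022,0],[0.0152,-0.0088,0.0275,0]]' >/dev/null; python3 st.py; python3 th.py|head -1
python3 -m crank '[[0.0026,-0.0015,0.0058,0],[0.0052,-0.003,0.0116,0],[0.0078,-0.0045,0.0174,0],[0.0104,-0.006,0.0232,0],[0.013,-0.0075,0.029,0]]' >/dev/null; python3 st.py; python3 th.py
```

```text
t 10.22 stand xyz mm [ 51.6 143.   84. ] yaw rel stand 59.94 F stand [-0.17  0.63 -1.39] j7 -1.15 w 0.85
t 10.63 stand xyz mm [ 51.7 150.9  73.7] yaw rel stand 59.95 F stand [ 0.64  0.31 -0.54] j7 -1.16 w 0.85
red (258, 239, 60, 68) [[280, 239], [315, 244], [317, 248], [298, 306], [262, 300], [258, 295]]
t 11.1 stand xyz mm [ 51.7 157.9  62.7] yaw rel stand 59.94 F stand [-0.42  1.   -1.06] j7 -1.18 w 0.84
red (258, 242, 62, 65) [[282, 242], [308, 245], [318, 250], [319, 255], [298, 306], [262, 300], [259, 297], [258, 290]]
t 11.57 stand xyz mm [ 51.8 163.6  51.1] yaw rel stand 59.93 F stand [ 0.49 -0.83 -0.87] j7 -1.2 w 0.85
red (259, 262, 63, 46) [[320, 268], [321, 278], [298, 307], [259, 300], [259, 289], [286, 262]]
0 [[258.0, 239.0], [298.0, 244.0], [252.0, 244.0], [293.0, 250.0]] 15 [[265.0, 234.0], [304.0, 240.0], [260.0, 236.0], [300.0, 241.0]] 30 [[272.0, 235.0], [310.0, 240.0], [267.0, 233.0], [306.0, 238.0]] 45 [[277.0, 239.0], [315.0, 244.0], [273.0, 234.0], [311.0, 239.0]] 60 [[281.0, 247.0], [318.0, 252.0], [279.0, 240.0], [316.0, 245.0]] 75 [[284.0, 259.0], [320.0, 264.0], [283.0, 249.0], [319.0, 254.0]] 90 [[285.0, 272.0], [321.0, 278.0], [285.0, 261.0], [321.0, 266.0]]
```

The case went down the last stretch on its own: it slipped below the fingertip somewhere past 60°, because the open tips sit higher than I assumed. It is now flat with its foot unmoved (hull matches 90°). I go behind the head end with both fingers along the stand's x.

```bash
python3 -m crank '[[0.012,-0.033,0,-0.1],[0.023,-0.067,0,-0.2],[0.035,-0.1,0,-0.3],[0.046,-0.134,0,-0.4],[0.058,-0.167,0,-0.5]]' 0.06 >/dev/null; python3 -m crank '[[0,0,0,0],[0,0,0,0],[0,0,0,0]]'>/dev/null; python3 st.py
python3 -m crank '[[0,0,0.03,0],[0,0,0.06,0],[0,0,0.08,0],[0,0,0.095,0],[0,0,0.095,0]]' >/dev/null; python3 st.py
python3 - <<'E'
from h import *
a=cam('wrist');s=cam('side')
q=cv2.resize(s['color'][190:330,220:340,::-1],None,fx=3,fy=3,interpolation=cv2.INTER_CUBIC)
o=np.zeros((420,800,3),np.uint8);o[:330,:440]=cv2.resize(a['color'][:,:,::-1],(440,330));o[:,440:]=q;cv2.imwrite('pics/v6.png',o)
E
python3 th.py | head -1
```

```text
t 12.28 stand xyz mm [  6.3 216.2  51.3] yaw rel stand 89.71 F stand [-0.2  -0.71 -0.28] j7 -0.83 w 0.53
t 12.7 stand xyz mm [  4.6 216.5  11.2] yaw rel stand 89.92 F stand [-0.71  0.   -0.14] j7 -0.86 w 0.53
red (259, 262, 63, 46) [[321, 268], [320, 280], [298, 307], [259, 300], [259, 289], [286, 262]]
```

View pics/v6.png

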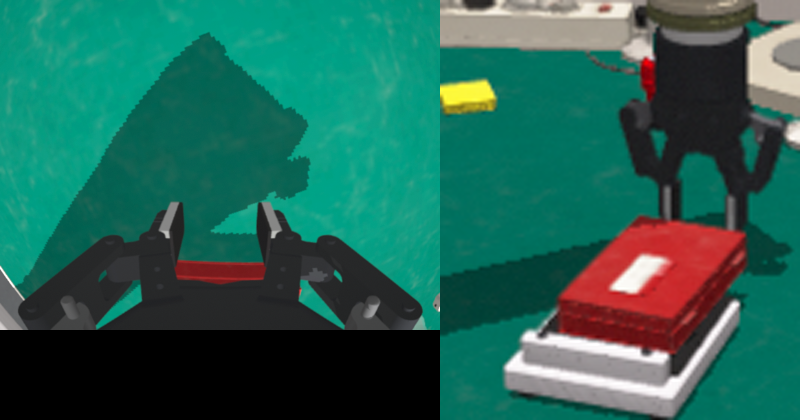

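The case lies flat with the lid up, its head end at (690,220)–(745,235) in the crop, and both fingers stand behind it (670 and 735). I lower a little and push towards the stop.

```bash
python3 -m crank '[[-0.015,0,0.005,0],[-0.03,0,0.01,0],[-0.045,0,0.015,0],[-0.045,0,0.015,0]]' >/dev/null; python3 st.py
python3 -m crank '[[-0.006,0,0,0],[-0.012,0,0,0],[-0.018,0,0,0],[-0.024,0,0,0],[-0.03,0,0,0]]' >/dev/null; python3 st.py
python3 -m crank '[[-0.006,0,0,0],[-0.012,0,0,0],[-0.018,0,0,0],[-0.024,0,0,0],[-0.03,0,0,0]]' >/dev/null; python3 st.py;python3 th.py | head -1
```

```text
t 13.18 stand xyz mm [  5.8 196.9   6.8] yaw rel stand 89.83 F stand [-0.21 -0.14 -1.33] j7 -0.83 w 0.53
t 13.6 stand xyz mm [  5.4 187.5   7.4] yaw rel stand 89.96 F stand [ 0.12  1.75 -0.51] j7 -0.81 w 0.53
t 14.02 stand xyz mm [  5.6 175.2   7.4] yaw rel stand 89.96 F stand [-0.17  2.3   0.64] j7 -0.79 w 0.53
red (259, 265, 62, 46) [[319, 270], [319, 281], [298, 310], [259, 300], [259, 292], [284, 265]]
```

```bash
python3 -m crank '[[-0.005,0,0,0],[-0.01,0,0,0],[-0.015,0,0,0],[-0.02,0,0,0],[-0.025,0,0,0]]' >/dev/null; python3 st.py
python3 -m crank '[[-0.002,0,0,0],[-0.004,0,0,0],[-0.006,0,0,0],[-0.008,0,0,0],[-0.01,0,0,0]]' >/dev/null; python3 st.py;python3 th.py | head -1
```

```text
t 14.48 stand xyz mm [  5.6 165.2   7.4] yaw rel stand 89.95 F stand [-0.04  1.73  1.26] j7 -0.77 w 0.53
t 14.9 stand xyz mm [  5.2 163.    7.5] yaw rel stand 90.03 F stand [ 0.69 10.39 -0.12] j7 -0.77 w 0.53
red (256, 267, 63, 46) [[282, 267], [318, 272], [317, 284], [297, 312], [256, 298]]
```

```bash
python3 -m crank '[[-0.002,0,0,0],[-0.004,0,0,0],[-0.005,0,0,0],[-0.005,0,0,0],[-0.005,0,0,0]]' >/dev/null; python3 st.py
python3 -m crank '[[0.005,0,0,0],[0.015,0,0,0],[0.03,0,0,0],[0.05,0,0,0],[0.08,0,0,0]]' >/dev/null
python3 -m crank '[[0,0,-0.08,0],[0,0,-0.16,0],[0,0,-0.24,0],[0.09,0,-0.3,0],[0.18,0,-0.3,0]]' >/dev/null; python3 st.py
python3 - <<'E'
from h import *
z=np.load('st.npz');O,ex,ey=z['O'],z['ex'],z['ey']
S=lambda p:np.round(1000*np.r_[(p[:2]-O)@ex,(p[:2]-O)@ey],1)
t=cam('top');s=cam('side')
for c,n,r in((s,'side',(235,195,345,345)),(t,'top',(290,225,390,310))):
    im=c['color'].astype(int);m=((im[...,0]>60)&(im[...,0]>2*im[...,1])&(im[...,0]>2*im[...,2])).astype(np.uint8);k=np.zeros_like(m);k[r[1]:r[3],r[0]:r[2]]=1;m*=k
    q=max(cv2.findContours(m,0,2)[0],key=cv2.contourArea);h=cv2.approxPolyDP(cv2.convexHull(q),2,True)[:,0]
    print(n,[(p.tolist(),S(onz(c,*p,.058)).tolist()) for p in h])
a=cv2.resize(t['color'][215:315,290:390,::-1],(400,400),interpolation=cv2.INTER_CUBIC);q=cv2.resize(s['color'][220:340,220:340,::-1],(400,400),interpolation=cv2.INTER_CUBIC)
cv2.imwrite('pics/v7.png',np.hstack([a,q]))
E
```

```text
t 15.37 stand xyz mm [  5.2 163.    7.9] yaw rel stand 90.09 F stand [ 0.85 12.9  -0.78] j7 -0.76 w 0.53
t 16.2 stand xyz mm [  8.9 263.7 132.8] yaw rel stand 89.63 F stand [1.78 0.19 0.19] j7 -0.87 w 0.53
side [([281, 267], [-37.2, 153.3]), ([318, 272], [54.1, 155.6]), ([314, 289], [72.6, 73.4]), ([297, 312], [72.2, -32.3]), ([256, 299], [-30.0, -8.2]), ([258, 293], [-36.8, 17.8])]
top [([321, 240], [48.7, 148.3]), ([365, 256], [49.6, 6.7]), ([356, 282], [-33.8, 5.3]), ([329, 271], [-31.3, 92.6]), ([318, 251], [14.0, 144.9])]
```

View pics/v7.png

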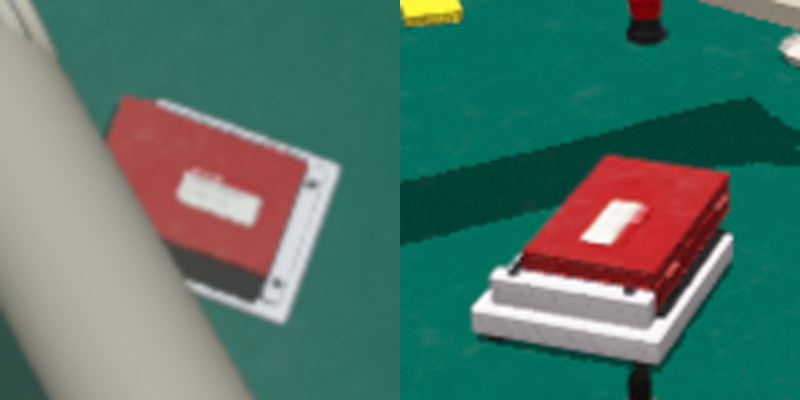

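The last view shows the case flat, lid up, its foot edge parallel to and against the stop. The stop held at 13 N and the head is at about y 148–153 mm. The gripper is clear.

```bash
python3 -m crank '[[0,0,0,0],[0,0,0,0],[0,0,0,0],[0,0,0,0],[0,0,0,0]]' >/dev/null; python3 st.py; python3 -c "
from workcell import manip; print(manip.hand_in())"
```

```text
t 16.72 stand xyz mm [  5.9 262.4 127.1] yaw rel stand 89.87 F stand [0.62 0.1  0.58] j7 -0.86 w 0.53
the job is handed in; nothing more can be done
None
```

Handed in: the case lies flat, lid up, its foot snug and square against the stop, and the bottle, jar and stamp were not touched; but easing it down was only partly gentle, as it slipped off the fingertip a little past 60° and dropped the rest of the way unsupported.

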